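# Bring the ghee tin round on the turntable and set it by the jiko

### The job

Push the turntable round by the pegs on its rim until the tin with the ball knob on its lid stands at the front, under the middle of the wire shelf's front edge on the open side, and let it come to rest there. Then take that tin out from under the wire shelf and stand it upright in the middle of the clay tile by the jiko, setting it down rather than dropping it. Do not push against the other tin or the jar, which stay standing on the turntable, and leave the plate rack, turner and clip where they are.

Things in the scene. Friction and masses are not known exactly. Their poses are not given: they have to be found in the camera images.
- stand: fixed stand of the turntable, yaw 0.85 to 1.25 rad. Origin on the work surface, on the turntable's vertical axis; its -x axis is the front (the open side, away from the posts, towards the robot's right). Two posts 16 mm thick at x = +190, y = +-150 mm carry the wire shelf; front and sides are open below the shelf.
- shelf_edge (a point): middle of the wire shelf's front edge, 90 mm in front of the stand's axis, z = 224 mm. The fixed see-through shelf of 6 to 8 mm steel rods (underside z = 220 mm) reaches 280 mm back from here and 160 mm to each side. It hangs over the tins, so the tool must lean back about 40 degrees (hand out in front, fingers pointing down and in along the stand's +x) to reach under it.
- turntable (a joint): turntable angle, rad, growing anticlockwise from above, no stops; stiff bearing (0.12 N m friction), stays where left. Aluminium disc, radius 150 mm, flat top at z = 30 mm. On its rim 8 equal upright pegs 12 mm thick, 45 degrees apart, centres at radius 142 mm, z = 30 to 56 mm; at 0 one peg is at the front (-x of the stand). Tins and jar stand loose on the disc and turn with it.
- peg0 (a point): top of the peg (z = 56 mm) that is at the front when joint turntable is 0; moves with the disc
- front (a point): fixed point on the level of the disc top, 85 mm from the axis towards the front: where the tin must be brought
- knob_tin: the tin to fetch: loose plain steel round tin, diameter 54 mm (lid 55 mm), 85 mm high to the lid's flat top, with a ball knob 18 mm thick on top (105 mm overall), about 0.22 kg. Origin at the centre of its underside, z up. Stands on the disc about 85 mm from the axis, never at the front at the start.
- flat_tin: other tin, same size and steel but flat lid, no knob; 85 mm high; origin at the centre of its underside
- jar: glass jar with steel lid, diameter 60 mm, 71 mm high; origin at the centre of its underside
- tile: fixed square clay tile 130 x 130 mm, 12 mm thick, flat on the work surface; origin at the centre of its underside
- tile_top (a point): centre of the tile's upper face. The fixed jiko, a waisted charcoal stove 270 mm across with a chapati pan on it (top at 240 mm), stands beyond the tile, its centre at x = 800 to 840, y = -500 to -440 mm of the robot base; it is not handled
- rack: loose grey plastic plate rack 200 x 180 mm with two upright white enamel plates, 226 mm high in all; origin at the centre of its underside
- turner: loose flat steel turner 280 mm long lying along its own x; origin under it
- clip: loose steel spring food clip about 105 mm long, 34 mm wide, 40 mm high, lying along its own x; origin under its spring
There are look-alikes about, which are no part of the job. What is shaped like the jar but blue or turquoise is not meant.

How it is judged:
On the way:
1. the turntable has been turned and the knobbed tin stands on it at the front (within 20 mm), untouched and at rest (horizontal distance between knob_tin and front below 0.02 m and z of knob_tin in the frame of stand between 0.026 and 0.036 m and angle between knob_tin's own z axis and vertical below 0.1 rad and horizontal distance between knob_tin and stand below 0.15 m and distance of peg0 from where it was at the start of the episode above 0.05 m and velocity of joint turntable between -0.1 and 0.1 rad/s and contact force between the fingers and knob_tin below 0.2 N), for 0.3 s.
At the end, for the whole second after the job is handed in: The knobbed tin stands upright (within 3 degrees) and at rest on the tile, its centre within 25 mm of the tile's centre; the other tin and the jar still stand upright on the turntable; rack, turner and clip are within 30 mm of where they were (horizontal distance between knob_tin and tile_top below 0.025 m and z of knob_tin in the frame of tile_top between -0.004 and 0.004 m and angle between knob_tin's own z axis and vertical below 0.06 rad and linear speed of knob_tin below 0.02 m/s and z of flat_tin in the frame of stand between 0.026 and 0.036 m and angle between each of flat_tin, jar's own z axis and vertical below 0.1 rad and horizontal distance between each of flat_tin, jar and stand below 0.15 m and z of jar in the frame of stand between 0.026 and 0.036 m and distance of each of rack, turner, clip from where it was at the start of the episode below 0.03 m); the robot touches nothing.
It fails at once if the plate rack, turner or clip is shifted by more than 30 mm (distance of any of rack, turner, clip from where it was at the start of the episode above 0.03 m).
It fails at once if the knobbed tin is tipped over (angle between knob_tin's own z axis and vertical above 0.7 rad).
It fails at once if the knobbed tin is dropped: it moves faster than 0.5 m/s while not held (linear speed of knob_tin above 0.5 m/s and contact force between the fingers and knob_tin below 0.2 N).
It fails at once if the robot pushes the other tin or the jar (more than 2 N) (contact force between any of the fingers, the arm and flat_tin above 2 N or contact force between any of the fingers, the arm and jar above 2 N).
It also fails if it takes over 72 s, if anything falls off the work surface, if the arm or the gripper's body presses on something with over 40 N, if the wrist force passes 120 N, or if a joint passes its speed limit or range.

### The arm

A 6-joint arm with a two-finger parallel gripper is mounted at the origin on the work surface. World frame = base frame: x ahead of the robot, y to its left, z up, the work surface at z = 0. Lengths are in m, angles in rad, forces in N, time in s.
With the tool pointing down it reaches from about 0.3 to 0.875 m from the base axis. Payload 6.4 kg.
Tool frame: the origin (TCP) lies midway between the tips of the shut fingers; the grasp point (between the pads) lies 19 mm behind it; z points along the fingers, y is the line along which they close (so a half turn about z gives the same grasp; the last joint's range is limited). The gripper opens to 85 mm and grips with 20 to 120 N. Pads are 22 mm wide; open, the fingers measure 114 mm over their backs; the gripper's body (76 mm by 85 mm) begins 54 mm behind the grasp point. The pads swing forward as they close: fully open they stand 13 mm farther back than shut.
Start: joints at [-1.438, 0.181, 1.607, -0, 1.354, -0.206], TCP at [0.191, -0.542, 0.231] pointing down, gripper open.
Joint ranges: [-2.99, 2.99], [-0.89, 2.07], [0.3, 2.58], [-1.14, 4.28], [0, 2.63], [-3.12, 3.12]. Speed limits (rad/s): [2.57, 2.57, 3.01, 3.14, 3.14, 3.14].

### API

Orientations are given as a unit quaternion [w, x, y, z].
In Python, from bench import ctrl gives the robot as it stands. The module is installed in compiled form; this text tells all that it offers.
- The arm moves only by the tool move_arm, never from a script. Its argument "plan" is one flat list of numbers, 6 for each row, row after row: the shift along the world's x, y, z in units of 50 mm (1.0 is 50 mm), then the turn, a rotation vector about the world's x, y, z in rad. A call has 1 to 10 rows; each row is the pose to reach, as a shift and turn from the pose commanded when the call began; what a row does not reach only later rows make up. A row lasts 1/8 s, in which the tool goes at most 62.5 mm and 10.7 degrees, less where a joint would pass 70% of its speed; a pose out of reach is approached as far as the arm can. A call with a gripper value outside its range is refused whole. "grip" is the finger opening in mm, from 0 to 85.4, set as the call begins (left out, the last holds). The fingers move at their own pace and stop on an object; the grip force is fixed at half the most. Time passes only in rows, so rows that repeat a pose let the fingers close. It gives the time, the measured TCP pose, the force, the opening and the grip force at its end, in the units of the state.
- ctrl.get_obs(): the state, without advancing time (a new reading comes with each control period).
- ctrl.camera(name): name is "side" or "top"; returns a dict with "pixels" (420x560x3 uint8, red, green, blue), "fx", "fy", "cx", "cy" (pixels), "origin" and "attitude" of the camera in the world. Camera axes: x right, y down, z forward; pixel columns grow to the right and rows downward; lengths in m; the calibration is good to about 2 mm. A picture is of the moment at which its call begins. There is no depth.
- ctrl.hand_in(): hands the job in; it is judged then, once.
The state is a dict: "time_s": time; "q": joint angles; "dq": joint speeds; "joint_efforts": joint torques, N m; "eef_pos": TCP position; "eef_rot": TCP orientation; "wrist_force": force on the tool from outside, world axes, zero at the start; "torque": the same for the moment, N m; "opening": opening from 0.0 (shut) to 1.0 (fully open); "grasp_force": force on a finger pad.
Only numpy, scipy, OpenCV 4.12 (cv2) and the standard library are available. Lean on these libraries where they do the work, as an engineer would, in place of code of your own. Each camera call takes 0.05 s, during which the arm holds its last target. There are 200 camera calls.

## Working session

There is one attempt and no reset: what is moved stays moved. The work goes in short steps, Python scripts to look and compute and a tool call to move; the robot and the scene stay as the last step left them, time stands still between calls to the robot, and variables do not carry over. Pictures are saved under pics/ and viewed, at most 10 in all, crops included, and the job is handed in when it is done.

Besides the shell and the picture viewer there is one more tool, called as name(argument=value, ...) on one line, values as JSON. move_arm: Moves the arm, as the interface text tells. Its arguments: {"type":"object","properties":{"plan":{"type":"array"},"grip":{"type":"number"}},"required":["plan"]}

```bash
mkdir -p pics
cat > h.py <<'E'
import numpy as np, cv2
from scipy.spatial.transform import Rotation as R
from bench import ctrl
def rot(a):
    a=np.array(a,float)
    return a if a.shape==(3,3) else R.from_quat(np.r_[a[1:],a[0]]).as_matrix()
def cast(c,uv,z):
    d=rot(c["attitude"])@np.array([(uv[0]-c["cx"])/c["fx"],(uv[1]-c["cy"])/c["fy"],1]); o=np.array(c["origin"])
    return o+d*(z-o[2])/d[2]
def proj(c,p):
    v=rot(c["attitude"]).T@(np.array(p)-np.array(c["origin"])); return np.array([c["cx"]+c["fx"]*v[0]/v[2],c["cy"]+c["fy"]*v[1]/v[2]])
def snap(n,name):
    c=ctrl.camera(n); cv2.imwrite(f"pics/{name}.png",cv2.cvtColor(c["pixels"],cv2.COLOR_RGB2BGR)); np.save(f"pics/{name}.npy",c,allow_pickle=True); return c
def load(name): return np.load(f"pics/{name}.npy",allow_pickle=True).item()
E
python3 - <<'E'
from h import *
for n in("top","side"):
    c=snap(n,n+"0"); print(n,{k:np.round(c[k],3).tolist() for k in c if k!="pixels"})
o=ctrl.get_obs(); print(o["time_s"],o["eef_pos"],o["eef_rot"],o["opening"])
E
```

```text
top {'fx': 402.268, 'fy': 402.268, 'cx': 277.496, 'cy': 207.609, 'origin': [0.41, 0.094, 1.174], 'attitude': [0.048, -0.698, 0.712, -0.05]}
side {'fx': 379.595, 'fy': 379.595, 'cx': 281.183, 'cy': 208.809, 'origin': [0.096, 0.647, 0.766], 'attitude': [0.14, -0.327, 0.849, -0.392]}
0.1 [ 0.19102397 -0.54182024  0.23048443] [-7.84965708e-04  9.85691439e-01  1.68557916e-01  1.82958222e-05] 1.0037106263469942
```

View pics/top0.png

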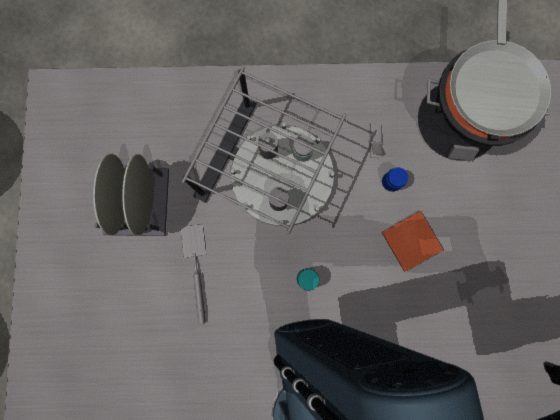

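View pics/side0.png

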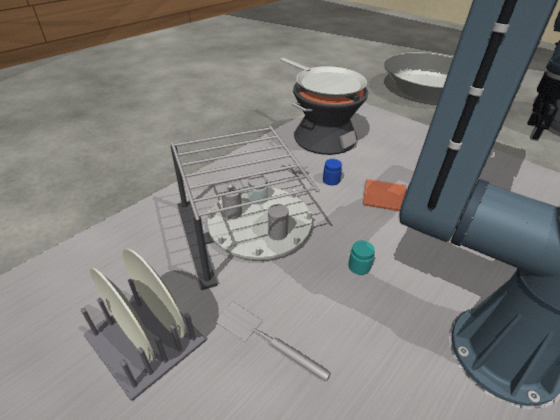

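Run:
```python
from h import *
t=cv2.imread("pics/top0.png"); s=cv2.imread("pics/side0.png")
a=cv2.resize(t[60:240,180:390],None,fx=3.8,fy=3.3,interpolation=cv2.INTER_CUBIC)
b=cv2.resize(s[120:295,165:345],None,fx=3.4,fy=3.4,interpolation=cv2.INTER_CUBIC)
cv2.imwrite("pics/ztop.png",cv2.resize(t[60:240,180:390],(700,600),interpolation=cv2.INTER_CUBIC)); cv2.imwrite("pics/zside.png",b)
c=load("top0"); p=c["pixels"].astype(int)
m=((p[...,0]>130)&(p[...,2]<90)&(p[...,0]-p[...,1]>50)).astype(np.uint8); m[:190]=0
n=max(cv2.findContours(m,0,2)[0],key=cv2.contourArea); r=cv2.minAreaRect(n)
print("tile",r,[cast(c,q,.012).round(4).tolist() for q in cv2.boxPoints(r)],cast(c,r[0],.012))
```

```text
tile ((416.2610168457031, 238.3606414794922), (45.7066535949707, 34.42106246948242), 59.30027770996094) [[0.5081, -0.236, 0.012], [0.5577, -0.3253, 0.012], [0.4424, -0.3846, 0.012], [0.3942, -0.296, 0.012]] [ 0.47513222 -0.31052654  0.012     ]
```

View pics/ztop.png

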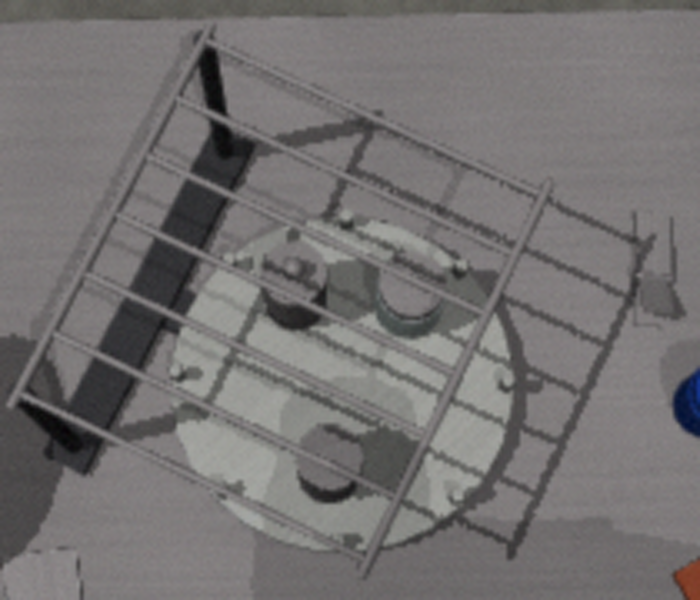

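View pics/zside.png

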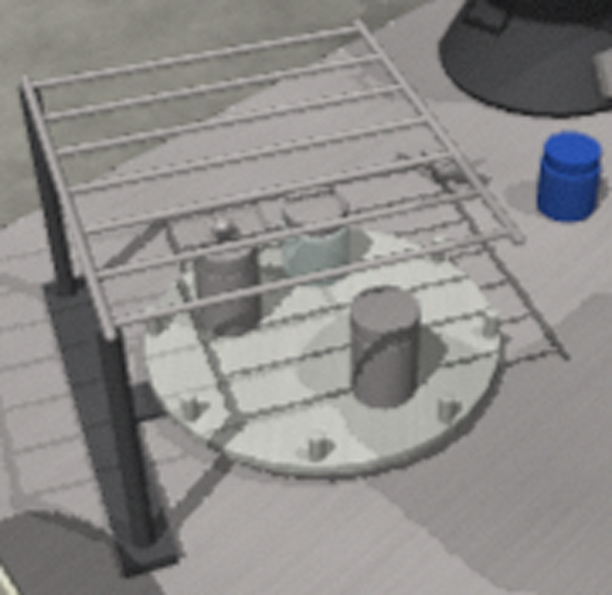

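Run:
```python
from h import *
c=load("top0"); s=load("side0")
f=lambda x,y:(180+x*.3,60+y*.3); g=lambda x,y:(165+x/3.4,120+y/3.4)
F1,F2,B1,B2=[cast(c,f(*q),.224)[:2] for q in((548,183),(365,573),(210,32),(14,402))]
print("front",F1,F2,np.linalg.norm(F1-F2),"depth",np.linalg.norm(B1-F1),np.linalg.norm(B2-F2))
m=(F1+F2)/2; d=(B1+B2)/2-m; yaw=np.arctan2(d[1],d[0]); e=F1-F2
print("yaw",yaw,np.arctan2(e[1],e[0])+np.pi/2,"axis from shelf",m+.09*d/np.linalg.norm(d),"edge mid",m)
for nm,cc,ff,P in(("top",c,f,[(235,258),(347,216),(461,266),(507,380),(456,491),(352,538),(232,486),(178,371)]),):
    Q=np.array([cast(cc,ff(*q),.056)[:2] for q in P])
    A=np.c_[2*Q,np.ones(8)]; x=np.linalg.lstsq(A,(Q**2).sum(1),rcond=None)[0]
    print(nm,"axis",x[:2],"r",np.sqrt(x[2]+x[:2]@x[:2]))
    D=Q-x[:2]; print(np.degrees(np.arctan2(D[:,1],D[:,0])).round(1))
ax=x[:2]
Q=np.array([cast(s,g(*q),.056)[:2] for q in[(195,402),(319,440),(450,402),(491,320)]]);D=Q-ax
print("side pegs",np.linalg.norm(D,axis=1).round(4),np.degrees(np.arctan2(D[:,1],D[:,0])).round(1))
for n,cc,q,z in[("knob t",c,f(292,265),.126),("knob s",s,g(223,228),.126),("flat t",c,f(330,453),.115),("flat s",s,g(385,309),.115),("jar t",c,f(408,292),.101),("jar s",s,g(317,207),.101)]:
    p=cast(cc,q,z)[:2]-ax; print(n,p+ax,np.linalg.norm(p).round(4),np.degrees(np.arctan2(p[1],p[0])).round(1))
h=cv2.cvtColor(c["pixels"],cv2.COLOR_RGB2HSV); m=((h[...,0]<15)&(h[...,1]>110)).astype(np.uint8); m[:200]=0; m[280:]=0
n=max(cv2.findContours(m,0,2)[0],key=cv2.contourArea); r=cv2.minAreaRect(n)
b=np.array([cast(c,q,.012)[:2] for q in cv2.boxPoints(r)]);print("tile",r,b.round(4).tolist(),b.mean(0),np.linalg.norm(b-np.roll(b,1,0),axis=1))
```

```text
front [ 0.77043944 -0.08035411] [0.48458888 0.06195389] 0.31931505864148146 depth 0.27762257824701453 0.2813562786296681
yaw 1.1033610767686655 1.1088777567434704 axis from shelf [0.66806799 0.07114531] edge mid [ 0.62751416 -0.00920011]
top axis [0.66853515 0.0702421 ] r 0.13895771346456318
[  41.5   -2.4  -48.1  -93.6 -138.2 -178.5  134.7   88.1]
side pegs [0.1462 0.1488 0.1471 0.1386] [  90.9  132.2  175.  -142.8]
knob t [0.74257503 0.11158513] 0.0848 29.2
knob s [0.74176086 0.1114433 ] 0.084 29.4
flat t [0.58983788 0.08399207] 0.0799 170.1
flat s [0.58738927 0.08682224] 0.0828 168.5
jar t [0.72557858 0.01671794] 0.0782 -43.2
jar s [0.72994066 0.01542849] 0.0823 -41.8
tile ((412.2615966796875, 240.70773315429688), (45.89284896850586, 44.65250015258789), 60.2551155090332) [[0.4959, -0.2112], [0.5583, -0.3279], [0.4415, -0.3854], [0.3809, -0.2698]] [ 0.46912383 -0.29855355] [0.12913494 0.13230543 0.13018624 0.13049377]
```

```bash
cat >> h.py <<'E'
AX=np.array([.668,.0705]); YAW=np.radians(63.4)
SX=np.array([np.cos(YAW),np.sin(YAW),0]); K=np.array([0,0,1.])
def ori(lean=40,yaw=YAW):
    l=np.radians(lean); s=np.array([np.cos(yaw),np.sin(yaw),0]); z=np.sin(l)*s-np.cos(l)*K; x=np.cos(l)*s+np.sin(l)*K
    return np.c_[x,np.cross(z,x),z]
def rim(deg,r,z): return np.r_[AX+r*np.array([np.cos(np.radians(deg)),np.sin(np.radians(deg))]),z]
def units(P,Rt=None):
    o=ctrl.get_obs(); Rc=rot(o["eef_rot"]); rv=np.zeros(3) if Rt is None else R.from_matrix(Rt@Rc.T).as_rotvec()
    for p in P: print(np.r_[(np.array(p)-o["eef_pos"])/.05,rv].round(2).tolist())
E
python3 - <<'E'
from h import *
c=load("top0")
print("clip",cast(c,(376,142),.02),"blue",cast(c,(396,178),.07))
T=ori(); p=rim(-77,.14,.042); pre=p-.15*T[:,2]
units([[.191,-.542,.30],pre,p],T); print(pre,p)
E
```

```text
clip [ 0.76218889 -0.20777334  0.02      ] blue [ 0.64173521 -0.24509119  0.07      ]
[-0.0, -0.0, 1.39, 0.47, -0.54, 0.74]
[9.31, 7.79, -1.47, 0.47, -0.54, 0.74]
[10.17, 9.52, -3.77, 0.47, -0.54, 0.74]
[ 0.65632105 -0.1521245   0.15690667] [ 0.69949315 -0.06591181  0.042     ]
```

move_arm(plan=[0,0,1.4,0.47,-0.54,0.74,0,0,1.4,0.47,-0.54,0.74,2,1.5,1.4,0.47,-0.54,0.74,4,3,1.4,0.47,-0.54,0.74,5,4,1.4,0.47,-0.54,0.74,6,5,1,0.47,-0.54,0.74,7,6,0,0.47,-0.54,0.74,8.3,6.8,-0.7,0.47,-0.54,0.74,9.3,7.8,-1.5,0.47,-0.54,0.74,9.3,7.8,-1.5,0.47,-0.54,0.74], grip=0)

```text
time_s: 1.35
eef_pos: [0.5638, -0.2315, 0.2069]
eef_rot: [-0.178, 0.798, 0.495, 0.292]
wrist_force: [0.7, 0.2, -0.5]
opening: -0.001
grasp_force: 0.0
```

Run:
```python
from h import *
T=ori(); p=rim(-77,.14,.042); units([p-.15*T[:,2],p],T); print(ctrl.get_obs()["q"])
```

```text
[1.85, 1.59, -1.0, 0.0, 0.0, -0.0]
[2.71, 3.31, -3.3, 0.0, 0.0, -0.0]
[-0.910383    0.3943811   1.54899504  0.62059529  1.54848443 -0.57780827]
```

move_arm(plan=[1,0.8,-0.5,0,0,0,1.85,1.6,-1,0,0,0,1.85,1.6,-1,0,0,0,2.1,2.1,-1.7,0,0,0,2.3,2.5,-2.2,0,0,0,2.5,2.9,-2.75,0,0,0,2.6,3.1,-3,0,0,0,2.7,3.3,-3.3,0,0,0,2.7,3.3,-3.3,0,0,0])

```text
time_s: 2.48
eef_pos: [0.6972, -0.0675, 0.0421]
eef_rot: [-0.179, 0.798, 0.496, 0.292]
wrist_force: [-0.2, 0.1, 0.4]
opening: -0.005
grasp_force: 0.0
```

Run:
```python
from h import *
t=snap("top","t1"); s=snap("side","s1")
b=lambda c:cv2.cvtColor(c["pixels"],cv2.COLOR_RGB2BGR)
cv2.imwrite("pics/z1.png",np.hstack([cv2.resize(b(t)[80:270,190:390],(400,380)),cv2.resize(b(s)[120:295,185:385],(400,380))]))
p0=rim(-77,.14,.042)
# arc waypoints of finger centre, relative to now
P=[rim(a,.14,.042) for a in range(-77,-135,-4)]; units(P)
```

```text
[0.03, 0.06, -0.03, 0.0, 0.0, 0.0]
[-0.16, 0.02, -0.03, 0.0, 0.0, 0.0]
[-0.36, -0.0, -0.03, 0.0, 0.0, 0.0]
[-0.55, -0.02, -0.03, 0.0, 0.0, 0.0]
[-0.75, -0.01, -0.03, 0.0, 0.0, 0.0]
[-0.94, 0.01, -0.03, 0.0, 0.0, 0.0]
[-1.13, 0.04, -0.03, 0.0, 0.0, 0.0]
[-1.32, 0.08, -0.03, 0.0, 0.0, 0.0]
[-1.51, 0.14, -0.03, 0.0, 0.0, 0.0]
[-1.69, 0.21, -0.03, 0.0, 0.0, 0.0]
[-1.87, 0.29, -0.03, 0.0, 0.0, 0.0]
[-2.04, 0.38, -0.03, 0.0, 0.0, 0.0]
[-2.21, 0.49, -0.03, 0.0, 0.0, 0.0]
[-2.36, 0.61, -0.03, 0.0, 0.0, 0.0]
[-2.51, 0.74, -0.03, 0.0, 0.0, 0.0]
```

View pics/z1.png

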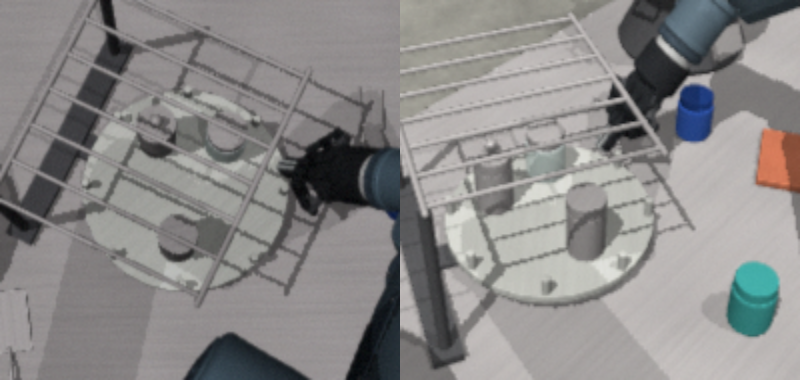

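move_arm(plan=[-0.16,0.02,0,0,0,0,-0.36,0,0,0,0,0,-0.55,-0.02,0,0,0,0,-0.75,-0.01,0,0,0,0,-0.94,0.01,0,0,0,0,-1.13,0.04,0,0,0,0,-1.32,0.08,0,0,0,0,-1.51,0.14,0,0,0,0,-1.69,0.21,0,0,0,0,-1.87,0.29,0,0,0,0])

```text
time_s: 3.82
eef_pos: [0.6036, -0.0533, 0.0429]
eef_rot: [-0.178, 0.798, 0.496, 0.292]
wrist_force: [1.3, -0.9, -0.1]
opening: -0.004
grasp_force: 0.4
```

move_arm(plan=[-0.17,0.1,0,0,0,0,-0.34,0.2,0,0,0,0,-0.49,0.32,0,0,0,0,-0.6,0.41,0,0,0,0,-0.6,0.41,0,0,0,0])

```text
time_s: 4.45
eef_pos: [0.5735, -0.0324, 0.0428]
eef_rot: [-0.178, 0.798, 0.496, 0.292]
wrist_force: [-0.2, 0.2, -0.9]
opening: 0.003
grasp_force: 0.0
```

Run:
```python
from h import *
t=snap("top","t2"); s=snap("side","s2"); o=ctrl.get_obs(); d=o["eef_pos"][:2]-AX
print(o["eef_pos"],np.linalg.norm(d),np.degrees(np.arctan2(d[1],d[0])),o["wrist_force"])
b=lambda c:cv2.cvtColor(c["pixels"],cv2.COLOR_RGB2BGR)
cv2.imwrite("pics/z2.png",np.hstack([cv2.resize(b(t)[80:270,190:390],(400,380)),cv2.resize(b(s)[120:295,185:385],(400,380))]))
```

```text
[ 0.57417002 -0.03294938  0.0429737 ] 0.13966330355473877 -132.20845163154365 [ 0.45586379 -0.67319621  0.89272904]
```

View pics/z2.png

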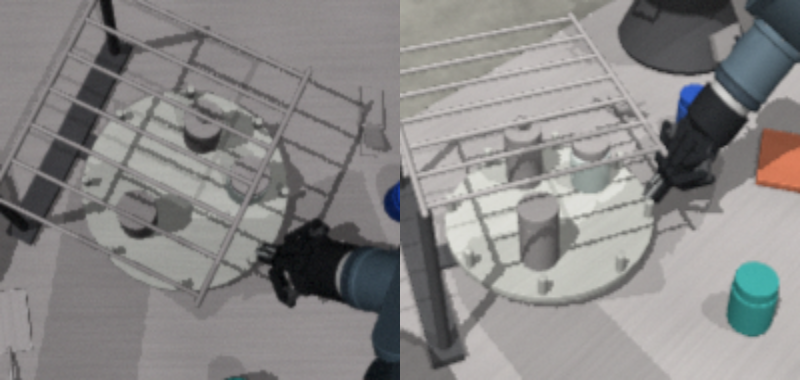

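Run:
```python
from h import *
c=load("t2"); s=load("s2")
f=lambda x,y:(190+x/2,80+y/2); g=lambda x,y:(185+(x-400)/2,120+y*175/380)
def pol(p): p=p[:2]-AX; return np.linalg.norm(p).round(4),np.degrees(np.arctan2(p[1],p[0])).round(1)
for n,cc,q,z in[("knob",c,f(201,116),.126),("knob s",s,g(521,130),.126),("flat",c,f(137,205),.115),("flat s",s,g(539,203),.115),("jar",c,f(246,176),.101)]: print(n,pol(cast(cc,q,z)))
for q in[(285,190),(258,122),(190,90),(122,114),(92,181),(120,253)]: print(pol(cast(c,f(*q),.056)))
for q in[(471,259),(545,285),(621,262)]: print(pol(cast(s,g(*q),.056)))
T=ori(); e=ctrl.get_obs()["eef_pos"]
units([e-.1*T[:,2]])
```

```text
knob (np.float64(0.0803), np.float64(-14.9))
knob s (np.float64(0.0684), np.float64(-8.6))
flat (np.float64(0.0789), np.float64(121.0))
flat s (np.float64(0.0782), np.float64(122.9))
jar (np.float64(0.0811), np.float64(-90.3))
(np.float64(0.1406), np.float64(-94.5))
(np.float64(0.1381), np.float64(-49.7))
(np.float64(0.1394), np.float64(-3.6))
(np.float64(0.1383), np.float64(40.5))
(np.float64(0.1338), np.float64(86.8))
(np.float64(0.1355), np.float64(135.5))
(np.float64(0.1517), np.float64(90.4))
(np.float64(0.1546), np.float64(131.0))
(np.float64(0.1499), np.float64(171.3))
[-0.58, -1.15, 1.53, 0.0, 0.0, 0.0]
```

move_arm(plan=[0.05,-0.03,0,0,0,0,-0.15,-0.4,0.45,0,0,0,-0.3,-0.7,0.9,0,0,0,0.5,-1,0.9,0,0,0,1.3,-1.2,0.9,0,0,0,2,-1.4,0.9,0,0,0,2.05,-1.35,0.9,0,0,0,2.2,-1,0.45,0,0,0,2.37,-0.69,0,0,0,0,2.37,-0.69,0,0,0,0])

```text
time_s: 5.8
eef_pos: [0.6904, -0.0651, 0.0406]
eef_rot: [-0.181, 0.798, 0.496, 0.291]
wrist_force: [-0.3, -0.4, -1.4]
opening: 0.0
grasp_force: 0.0
```

Run:
```python
from h import *
units([rim(a,.14,.042) for a in range(-83,-139,-4)])
```

```text
[-0.11, -0.07, 0.03, 0.0, 0.0, 0.0]
[-0.3, -0.08, 0.03, 0.0, 0.0, 0.0]
[-0.5, -0.09, 0.03, 0.0, 0.0, 0.0]
[-0.69, -0.08, 0.03, 0.0, 0.0, 0.0]
[-0.89, -0.05, 0.03, 0.0, 0.0, 0.0]
[-1.08, -0.02, 0.03, 0.0, 0.0, 0.0]
[-1.27, 0.03, 0.03, 0.0, 0.0, 0.0]
[-1.45, 0.1, 0.03, 0.0, 0.0, 0.0]
[-1.63, 0.17, 0.03, 0.0, 0.0, 0.0]
[-1.81, 0.26, 0.03, 0.0, 0.0, 0.0]
[-1.97, 0.36, 0.03, 0.0, 0.0, 0.0]
[-2.13, 0.48, 0.03, 0.0, 0.0, 0.0]
[-2.29, 0.6, 0.03, 0.0, 0.0, 0.0]
[-2.43, 0.73, 0.03, 0.0, 0.0, 0.0]
```

move_arm(plan=[-0.11,-0.05,0.03,0,0,0,-0.3,-0.08,0.03,0,0,0,-0.5,-0.09,0.03,0,0,0,-0.69,-0.08,0.03,0,0,0,-0.89,-0.05,0.03,0,0,0,-1.08,-0.02,0.03,0,0,0,-1.27,0.03,0.03,0,0,0,-1.45,0.1,0.03,0,0,0,-1.63,0.17,0.03,0,0,0,-1.81,0.26,0.03,0,0,0])

```text
time_s: 7.05
eef_pos: [0.6016, -0.0543, 0.0444]
eef_rot: [-0.178, 0.798, 0.496, 0.292]
wrist_force: [1.4, -0.7, -0.5]
opening: 0.003
grasp_force: 0.4
```

move_arm(plan=[-0.16,0.1,0,0,0,0,-0.32,0.22,0,0,0,0,-0.48,0.34,0,0,0,0,-0.62,0.47,0,0,0,0,-0.68,0.53,0,0,0,0,-0.68,0.53,0,0,0,0])

```text
time_s: 7.8
eef_pos: [0.5678, -0.0276, 0.0444]
eef_rot: [-0.178, 0.798, 0.496, 0.292]
wrist_force: [-0.2, -0.1, -0.3]
opening: -0.003
grasp_force: 0.0
```

move_arm(plan=[0.05,-0.05,0,0,0,0,-0.15,-0.4,0.45,0,0,0,-0.3,-0.7,0.9,0,0,0,0.5,-1,0.9,0,0,0,1.3,-1.25,0.9,0,0,0,2.1,-1.5,0.9,0,0,0,2.1,-1.5,0.9,0,0,0])

```text
time_s: 8.68
eef_pos: [0.6755, -0.1042, 0.0895]
eef_rot: [-0.177, 0.798, 0.496, 0.293]
wrist_force: [-0.5, 0.4, -0.1]
opening: -0.001
grasp_force: 0.0
```

Run:
```python
from h import *
t=snap("top","t3"); s=snap("side","s3"); o=ctrl.get_obs(); print(o["eef_pos"])
b=lambda c:cv2.cvtColor(c["pixels"],cv2.COLOR_RGB2BGR)
cv2.imwrite("pics/z3.png",np.hstack([cv2.resize(b(t)[110:260,220:350],(400,460),interpolation=cv2.INTER_CUBIC),cv2.resize(b(s)[145:295,195:325],(400,460),interpolation=cv2.INTER_CUBIC)]))
```

```text
[ 0.67270266 -0.10272144  0.08872423]
```

View pics/z3.png

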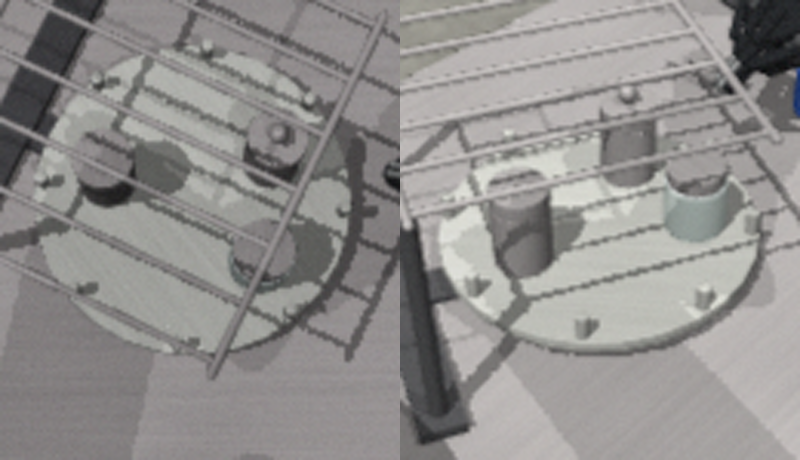

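Run:
```python
from h import *
c=load("t3"); s=load("s3"); k=150/460
f=lambda x,y:(220+x*.325,110+y*k); g=lambda x,y:(195+(x-400)*.325,145+y*k)
def pol(p): p=p[:2]-AX; return np.linalg.norm(p).round(4),np.degrees(np.arctan2(p[1],p[0])).round(1)
for n,cc,q,z in[("knob",c,f(280,131),.126),("knob s",s,g(628,93),.126),("flat",c,f(105,153),.115),("flat s",s,g(518,188),.115),("jar",c,f(264,240),.101)]: print(n,pol(cast(cc,q,z)))
for q in[(310,99),(207,46),(98,79),(45,179),(84,288),(193,343),(346,210)]: print(pol(cast(c,f(*q),.056)))
for q in[(474,281),(585,320),(706,292),(753,217)]: print(pol(cast(s,g(*q),.056)))
units([rim(-82,.14,.042)]); print(np.array(rim(-82,.14,.042)))
```

```text
knob (np.float64(0.0827), np.float64(-64.5))
knob s (np.float64(0.0793), np.float64(-64.6))
flat (np.float64(0.0816), np.float64(74.5))
flat s (np.float64(0.0852), np.float64(77.6))
jar (np.float64(0.082), np.float64(-133.3))
(np.float64(0.1394), np.float64(-52.2))
(np.float64(0.1398), np.float64(-6.3))
(np.float64(0.1396), np.float64(38.8))
(np.float64(0.1382), np.float64(84.3))
(np.float64(0.1358), np.float64(131.0))
(np.float64(0.1419), np.float64(178.3))
(np.float64(0.1412), np.float64(-98.6))
(np.float64(0.1481), np.float64(86.5))
(np.float64(0.1484), np.float64(128.5))
(np.float64(0.147), np.float64(170.9))
(np.float64(0.1395), np.float64(-145.4))
[0.3, 0.69, -0.93, 0.0, 0.0, 0.0]
[ 0.68748423 -0.06813753  0.042     ]
```

move_arm(plan=[0.15,0.35,-0.45,0,0,0,0.3,0.69,-0.93,0,0,0,0.3,0.69,-0.93,0,0,0])

```text
time_s: 9.15
eef_pos: [0.6856, -0.0661, 0.0407]
eef_rot: [-0.181, 0.798, 0.495, 0.291]
wrist_force: [0.3, 0.2, 0.6]
opening: -0.001
grasp_force: 0.0
```

Run:
```python
from h import *
units([rim(a,.14,.042) for a in (-84,-88,-92,-96,-100,-104,-108,-112,-116,-120,-124,-128,-132,-136,-139,-141,-142.7)])
```

```text
[-0.06, -0.05, 0.03, 0.0, 0.0, 0.0]
[-0.25, -0.07, 0.03, 0.0, 0.0, 0.0]
[-0.45, -0.07, 0.03, 0.0, 0.0, 0.0]
[-0.64, -0.05, 0.03, 0.0, 0.0, 0.0]
[-0.84, -0.03, 0.03, 0.0, 0.0, 0.0]
[-1.03, 0.01, 0.03, 0.0, 0.0, 0.0]
[-1.22, 0.07, 0.03, 0.0, 0.0, 0.0]
[-1.4, 0.14, 0.03, 0.0, 0.0, 0.0]
[-1.58, 0.21, 0.03, 0.0, 0.0, 0.0]
[-1.75, 0.31, 0.03, 0.0, 0.0, 0.0]
[-1.92, 0.41, 0.03, 0.0, 0.0, 0.0]
[-2.08, 0.52, 0.03, 0.0, 0.0, 0.0]
[-2.23, 0.65, 0.03, 0.0, 0.0, 0.0]
[-2.37, 0.79, 0.03, 0.0, 0.0, 0.0]
[-2.46, 0.89, 0.03, 0.0, 0.0, 0.0]
[-2.53, 0.97, 0.03, 0.0, 0.0, 0.0]
[-2.58, 1.03, 0.03, 0.0, 0.0, 0.0]
```

move_arm(plan=[-0.06,-0.05,0.03,0,0,0,-0.25,-0.07,0.03,0,0,0,-0.45,-0.07,0.03,0,0,0,-0.64,-0.05,0.03,0,0,0,-0.84,-0.03,0.03,0,0,0,-1.03,0.01,0.03,0,0,0,-1.22,0.07,0.03,0,0,0,-1.4,0.14,0.03,0,0,0,-1.58,0.21,0.03,0,0,0,-1.75,0.31,0.03,0,0,0])

```text
time_s: 10.4
eef_pos: [0.6001, -0.0528, 0.0444]
eef_rot: [-0.178, 0.798, 0.496, 0.292]
wrist_force: [1.7, 0.9, 0.0]
opening: 0.001
grasp_force: 0.4
```

move_arm(plan=[-0.17,0.1,0,0,0,0,-0.33,0.21,0,0,0,0,-0.48,0.34,0,0,0,0,-0.62,0.48,0,0,0,0,-0.71,0.58,0,0,0,0,-0.78,0.66,0,0,0,0,-0.83,0.72,0,0,0,0,-0.83,0.72,0,0,0,0])

```text
time_s: 11.4
eef_pos: [0.5589, -0.0166, 0.0444]
eef_rot: [-0.178, 0.798, 0.496, 0.292]
wrist_force: [-0.2, 0.3, -0.1]
opening: -0.0
grasp_force: 0.0
```

move_arm(plan=[0.05,-0.05,0,0,0,0,-0.15,-0.4,0.45,0,0,0,-0.3,-0.8,1,0,0,0,-0.5,-1.2,1.5,0,0,0,-0.4,-1.8,2,0,0,0,0,-2.4,2.3,0,0,0,0.3,-3,2.3,0,0,0,0.3,-3,2.3,0,0,0,0.3,-3,2.3,0,0,0])

```text
time_s: 12.52
eef_pos: [0.5736, -0.1664, 0.1589]
eef_rot: [-0.179, 0.798, 0.495, 0.292]
wrist_force: [-0.1, 0.4, -0.2]
opening: 0.0
grasp_force: 0.0
```

Run:
```python
from h import *
t=snap("top","t4"); s=snap("side","s4"); o=ctrl.get_obs(); print(o["eef_pos"])
b=lambda c:cv2.cvtColor(c["pixels"],cv2.COLOR_RGB2BGR)
cv2.imwrite("pics/z4.png",np.hstack([cv2.resize(b(t)[110:260,220:350],(400,460),interpolation=cv2.INTER_CUBIC),cv2.resize(b(s)[145:295,195:325],(400,460),interpolation=cv2.INTER_CUBIC)]))
```

```text
[ 0.57355225 -0.16590155  0.15899579]
```

View pics/z4.png

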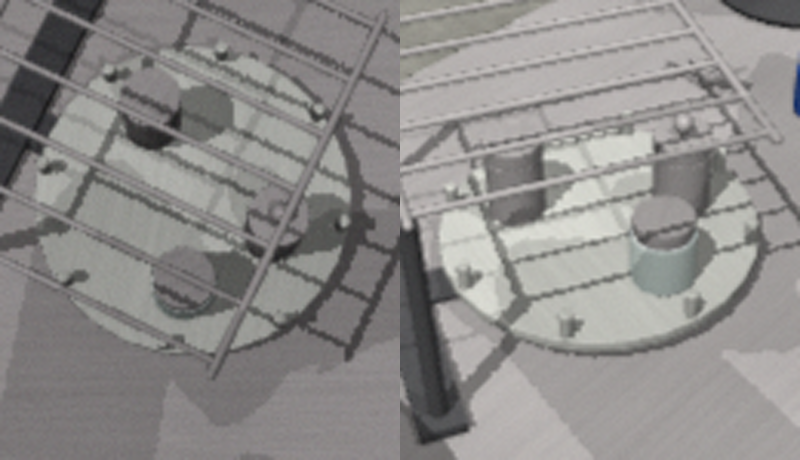

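Run:
```python
from h import *
c=load("t4"); s=load("s4"); k=150/460
f=lambda x,y:(220+x*.325,110+y*k); g=lambda x,y:(195+(x-400)*.325,145+y*k)
def pol(p): p=p[:2]-AX; return np.linalg.norm(p).round(4),np.degrees(np.arctan2(p[1],p[0])).round(1)
for n,cc,q,z in[("knob",c,f(280,209),.126),("knob s",s,g(683,121),.126),("flat",c,f(151,97),.115),("jar",c,f(187,271),.101)]: print(n,cast(cc,q,z),pol(cast(cc,q,z)))
for q in[(319,110),(222,48),(110,73),(342,223)]: print(pol(cast(c,f(*q),.056)))
print("front",AX-.085*SX[:2])
```

```text
knob [ 0.6340795  -0.00192582  0.126     ] (np.float64(0.08), np.float64(-115.1))
knob s [ 0.63608394 -0.00357132  0.126     ] (np.float64(0.0807), np.float64(-113.3))
flat [0.73999297 0.1078652  0.115     ] (np.float64(0.0811), np.float64(27.4))
jar [0.5853545  0.07921282 0.101     ] (np.float64(0.0831), np.float64(174.0))
(np.float64(0.1398), np.float64(-57.7))
(np.float64(0.1398), np.float64(-12.1))
(np.float64(0.1374), np.float64(33.6))
(np.float64(0.1394), np.float64(-103.8))
front [ 0.62994048 -0.00550311]
```

Run:
```python
from h import *
T=ori(); P=np.array([.635,-.003,.085])+.023*T[:,2]; print(P)
units([P-.13*T[:,2],P-.08*T[:,2],P-.04*T[:,2],P],T)
```

```text
[0.64161972 0.01021928 0.06738098]
[0.61, 2.03, 0.16, 0.0, 0.0, -0.0]
[0.9, 2.6, -0.61, 0.0, 0.0, -0.0]
[1.13, 3.06, -1.22, 0.0, 0.0, -0.0]
[1.36, 3.52, -1.83, 0.0, 0.0, -0.0]
```

move_arm(plan=[0.2,0.5,0.1,0,0,0,0.4,1.2,0.15,0,0,0,0.61,2.03,0.16,0,0,0,0.61,2.03,0.16,0,0,0,0.75,2.3,-0.2,0,0,0,0.9,2.6,-0.61,0,0,0,0.9,2.6,-0.61,0,0,0], grip=72)

```text
time_s: 13.5
eef_pos: [0.6177, -0.0358, 0.1273]
eef_rot: [-0.18, 0.798, 0.496, 0.291]
wrist_force: [-0.3, 0.2, -0.3]
opening: 0.847
grasp_force: 0.0
```

Run:
```python
from h import *
t=snap("top","t5"); s=snap("side","s5"); o=ctrl.get_obs(); print(o["eef_pos"],o["opening"],o["wrist_force"])
b=lambda c:cv2.cvtColor(c["pixels"],cv2.COLOR_RGB2BGR)
cv2.imwrite("pics/z5.png",np.hstack([cv2.resize(b(t)[110:260,220:350],(400,460),interpolation=cv2.INTER_CUBIC),cv2.resize(b(s)[145:295,195:325],(400,460),interpolation=cv2.INTER_CUBIC)]))
T=ori(); P=np.array([.6416,.0102,.0674]); units([P-.04*T[:,2],P],T)
```

```text
[ 0.61897226 -0.03746152  0.12923859] 0.8444219925472298 [0.15719671 0.37492831 0.05371389]
[0.22, 0.49, -0.62, 0.0, 0.01, -0.0]
[0.45, 0.95, -1.24, 0.0, 0.01, -0.0]
```

View pics/z5.png

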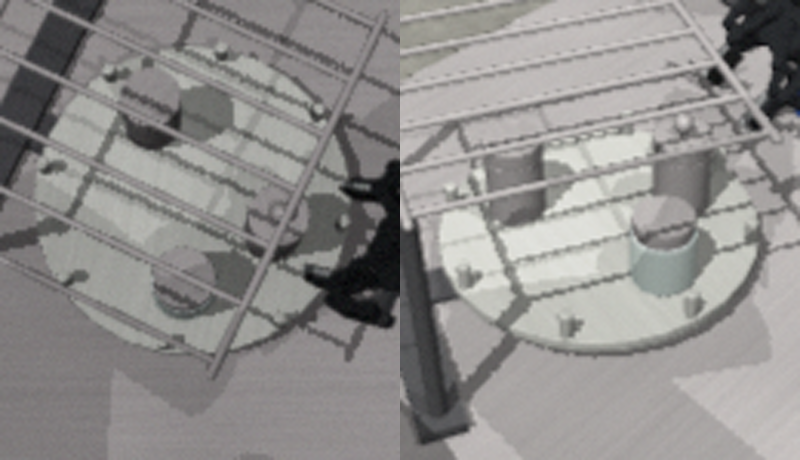

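move_arm(plan=[0.08,0.16,-0.2,0,0,0,0.15,0.32,-0.42,0,0,0,0.22,0.49,-0.62,0,0,0,0.3,0.64,-0.82,0,0,0,0.38,0.8,-1.03,0,0,0,0.45,0.95,-1.24,0,0,0,0.45,0.95,-1.24,0,0,0])

```text
time_s: 14.48
eef_pos: [0.641, 0.0116, 0.0657]
eef_rot: [-0.179, 0.798, 0.496, 0.292]
wrist_force: [0.4, 0.3, 0.9]
opening: 0.843
grasp_force: 0.0
```

move_arm(plan=[0,0,0,0,0,0,0,0,0,0,0,0,0,0,0,0,0,0,0,0,0,0,0,0,0,0,0,0,0,0,0,0,0,0,0,0], grip=40)

```text
time_s: 15.22
eef_pos: [0.6419, 0.0102, 0.0673]
eef_rot: [-0.178, 0.798, 0.496, 0.293]
wrist_force: [-1.6, -1.5, 2.5]
opening: 0.625
grasp_force: 62.9
```

move_arm(plan=[0,0,0.15,0,0,0,0,0,0.4,0,0,0,-0.09,-0.18,0.65,0,0,0,-0.18,-0.36,0.9,0,0,0,-0.36,-0.72,1.1,0,0,0,-0.6,-1.2,1.2,0,0,0,-0.9,-1.8,1.3,0,0,0,-1.2,-2.4,1.4,0,0,0,-1.43,-2.86,1.4,0,0,0,-1.43,-2.86,1.4,0,0,0])

```text
time_s: 16.48
eef_pos: [0.5695, -0.1355, 0.1374]
eef_rot: [-0.177, 0.799, 0.494, 0.293]
wrist_force: [-0.4, 0.5, -1.1]
opening: 0.621
grasp_force: 63.0
```

Run:
```python
from h import *
t=snap("top","t6"); s=snap("side","s6"); o=ctrl.get_obs(); print(o["eef_pos"],o["opening"],o["grasp_force"],o["q"])
b=lambda c:cv2.cvtColor(c["pixels"],cv2.COLOR_RGB2BGR)
cv2.imwrite("pics/z6.png",np.hstack([cv2.resize(b(t)[100:300,220:460],(400,333),interpolation=cv2.INTER_CUBIC),cv2.resize(b(s)[100:300,190:430],(400,333),interpolation=cv2.INTER_CUBIC)]))
T=ori(); P=np.array([.4692,-.2986,.067])+np.array([.0069,.0132,0]) 
units([P+[0,0,.08],P,P-[0,0,.018]],T)
```

```text
[ 0.5698305  -0.13310024  0.13714775] 0.6195963615476909 62.95328570762649 [-0.79263804  0.38203447  1.73104276  0.6758773   1.34886776 -0.59539167]
[-1.87, -3.05, 0.2, 0.0, 0.01, -0.0]
[-1.87, -3.05, -1.4, 0.0, 0.01, -0.0]
[-1.87, -3.05, -1.76, 0.0, 0.01, -0.0]
```

View pics/z6.png

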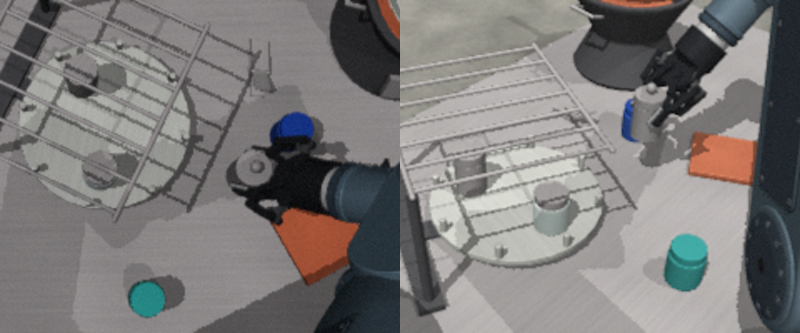

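Run:
```python
from h import *
c=load("t6"); s=load("s6"); e=ctrl.get_obs()["eef_pos"]
a=cast(c,(374.2,199.6),.196); b=cast(s,(341.2,153.4),.196); print(a-e,b-e)
m=((a+b)/2)[:2]; print(((np.array([.4692,-.2986])-m)/.05).round(2),((.0492-e[2])/.05).round(3))
```

```text
[-0.00765215 -0.01632432  0.05885225] [-0.00947993 -0.01018119  0.05885225]
[-1.84 -3.04] -1.759
```

move_arm(plan=[-0.4,-0.65,0,0,0,0,-0.9,-1.5,0,0,0,0,-1.4,-2.3,0,0,0,0,-1.7,-2.8,0,0,0,0,-1.84,-3.04,0,0,0,0,-1.84,-3.04,-0.3,0,0,0,-1.84,-3.04,-0.7,0,0,0,-1.84,-3.04,-1.1,0,0,0,-1.84,-3.04,-1.4,0,0,0,-1.84,-3.04,-1.4,0,0,0])

```text
time_s: 17.82
eef_pos: [0.4777, -0.2831, 0.0652]
eef_rot: [-0.18, 0.798, 0.495, 0.292]
wrist_force: [0.2, 0.2, -1.8]
opening: 0.623
grasp_force: 63.3
```

move_arm(plan=[0,0,-0.08,0,0,0,0,0,-0.16,0,0,0,0,0,-0.24,0,0,0,0,0,-0.3,0,0,0,0,0,-0.34,0,0,0,0,0,-0.34,0,0,0,0,0,-0.34,0,0,0])

```text
time_s: 18.7
eef_pos: [0.4782, -0.2846, 0.05]
eef_rot: [-0.178, 0.798, 0.496, 0.292]
wrist_force: [-0.3, 0.4, -1.3]
opening: 0.621
grasp_force: 63.3
```

move_arm(plan=[0,0,-0.01,0,0,0,0,0,-0.02,0,0,0,0,0,-0.02,0,0,0,0,0,-0.02,0,0,0])

```text
time_s: 19.2
eef_pos: [0.4782, -0.2846, 0.0493]
eef_rot: [-0.178, 0.798, 0.496, 0.293]
wrist_force: [-3.3, -0.0, 3.9]
opening: 0.621
grasp_force: 63.4
```

move_arm(plan=[0,0,-0.01,0,0,0,0,0,-0.02,0,0,0,0,0,-0.02,0,0,0,0,0,-0.02,0,0,0])

```text
time_s: 19.7
eef_pos: [0.4782, -0.2847, 0.0493]
eef_rot: [-0.178, 0.798, 0.496, 0.293]
wrist_force: [-5.1, -0.1, 11.3]
opening: 0.62
grasp_force: 64.1
```

move_arm(plan=[0,0,0.02,0,0,0,0,0,0.02,0,0,0])

```text
time_s: 19.95
eef_pos: [0.4782, -0.2846, 0.0493]
eef_rot: [-0.178, 0.798, 0.496, 0.293]
wrist_force: [-3.4, 0.3, 4.9]
opening: 0.622
grasp_force: 63.5
```

move_arm(plan=[0,0,0,0,0,0,0,0,0,0,0,0,0,0,0,0,0,0,0,0,0,0,0,0], grip=76)

```text
time_s: 20.45
eef_pos: [0.4781, -0.2844, 0.0488]
eef_rot: [-0.178, 0.798, 0.496, 0.292]
wrist_force: [0.3, 0.4, -0.1]
opening: 0.887
grasp_force: 0.0
```

move_arm(plan=[-0.06,-0.12,0.15,0,0,0,-0.17,-0.35,0.46,0,0,0,-0.35,-0.7,0.92,0,0,0,-0.6,-1.2,1.6,0,0,0,-0.85,-1.7,2.3,0,0,0,-1.1,-2.2,3,0,0,0,-1.1,-2.2,3,0,0,0,-1.1,-2.2,3,0,0,0])

```text
time_s: 21.45
eef_pos: [0.4227, -0.3947, 0.1992]
eef_rot: [-0.178, 0.798, 0.495, 0.292]
wrist_force: [-0.6, 0.3, -0.4]
opening: 0.892
grasp_force: 0.0
```

Run:
```python
from h import *
t=snap("top","t7"); s=snap("side","s7"); o=ctrl.get_obs(); print(o["eef_pos"],o["time_s"])
print("expected knob px",proj(t,[.4692,-.2986,.108]),proj(s,[.4692,-.2986,.108]))
b=lambda c:cv2.cvtColor(c["pixels"],cv2.COLOR_RGB2BGR)
cv2.imwrite("pics/z7.png",np.hstack([cv2.resize(b(t)[180:290,340:470],(400,338),interpolation=cv2.INTER_CUBIC),cv2.resize(b(s)[100:300,190:430],(400,338),interpolation=cv2.INTER_CUBIC)]))
# tin lid: grey low-saturation blob near tile
h=cv2.cvtColor(t["pixels"],cv2.COLOR_RGB2HSV); m=((h[...,0]<15)&(h[...,1]>110)).astype(np.uint8); m[:200]=0; m[280:]=0
n=max(cv2.findContours(m,0,2)[0],key=cv2.contourArea); hull=cv2.fillPoly(np.zeros_like(m),[cv2.convexHull(n)],1)
q=cv2.morphologyEx(((hull==1)&(m==0)).astype(np.uint8),cv2.MORPH_OPEN,np.ones((3,3)))
for k in cv2.findContours(q,0,2)[0]:
    if cv2.contourArea(k)>50: print(cv2.contourArea(k),cv2.minEnclosingCircle(k),cv2.boundingRect(k))
```

```text
[ 0.422954   -0.39343383  0.19811653] 21.55
expected knob px [424.36629568 238.4131108 ] [391.53897136 169.01198055]
452.0 ((417.125, 239.0), 14.440170288085938) (403, 229, 29, 21)
```

```bash
python3 -c "
from bench import ctrl; print(ctrl.hand_in())"
```

```text
the job is handed in; nothing more can be done
None
```

The knobbed tin was turned to the front, taken out from under the shelf and set down upright in the middle of the tile, and the job was handed in at about 21.6 s; the hand-in reported no verdict. A last camera measurement put the tin where expected on the tile, but I did not re-measure the other tin, jar, rack, turner or clip after the tin was placed.

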